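# Pin the lamp arm and clear the fittings away

## Robot

A 6-joint arm with a two-finger parallel gripper is mounted at the origin on the work surface. World frame = base frame: x ahead of the robot, y to its left, z up, the work surface at z = 0. Lengths are in m, angles in rad, forces in N, time in s.
With the tool pointing down it reaches from about 0.35 to 0.85 m from the base axis. Payload 8.1 kg.
Tool frame: the origin (TCP) lies at the very end of the fingers, on their centre line; the grasp point (between the pads) lies 19 mm behind it; z points along the fingers, x is the direction in which the jaws open and shut, and the axes are right-handed (so a half turn about z gives the same grasp; the last joint's range is limited). The gripper opens to 93 mm and grips with 3 to 60 N. Pads are 15 mm wide; open, the fingers measure 128 mm over their backs; the gripper's body (75 mm by 188 mm) begins 65 mm behind the grasp point.
Start: joints at [1.176, 0.13, 1.488, -0, 1.523, -0.085], TCP at [0.183, 0.571, 0.219] pointing down, gripper open.
Joint ranges: [-2.96, 2.96], [-0.89, 2.26], [0.02, 2.5], [-1.34, 4.48], [0, 2.73], [-2.66, 2.66]. Speed limits (rad/s): [2.39, 2.39, 2.79, 3.14, 3.14, 3.14].

## Interface

Orientations are given as a rotation vector (axis times angle).
In Python, from plant import move_pose, line_to, set_joints, grip, wait, ik, read_camera, calibration, Unreachable, close_job, read_time, read_joints, read_qvel, read_joint_torque, read_ee_pos, read_orientation, read_force, read_moment, read_grip_width gives the robot as it stands. The module is installed in compiled form; this text tells all that it offers. Calls block until the motion is done:
- move_pose(position, orientation): joint-space move of the TCP to a pose.
- line_to(position, speed=0.15, frame=None): straight line of the TCP; frame=None keeps the orientation; speed is the mean speed in m/s.
- set_joints(angles): joint-space move.
- grip(opening): finger opening in m; the grip force is fixed at half the most; returns when the fingers have stopped.
- wait(seconds).
- ik(position, orientation): joint angles nearest the present ones, or None.
- read_camera(name): name is "scene" or "top" or "wrist"; returns (picture, depth): 384x512x3 uint8, red, green, blue; 384x512 float32, m along the optical axis (not along the pixel's ray), 0 where there is no reading.
- calibration(name): a dict with "intrinsics" (3x3 intrinsics, pixels), "cam_to_world" (4x4, takes a point from camera to world coordinates); the wrist camera has in their place "T_tool_cam" (4x4, takes a point from camera to tool coordinates, whose origin is the TCP and whose axes are the tool frame's). Camera axes: x right, y up, looking along -z (the intrinsics and any distortion apply to the point x, -y, -z); pixel columns grow to the right and rows downward; lengths in m; the calibration is good to about 2 mm. A picture is of the moment at which its call begins: read the wrist's pose just before it. calibration takes no time and is no camera call.
A pose or a line that the arm cannot do raises Unreachable and nothing moves.
- close_job(): hands the job in, once; it reports no verdict.
Readings, each from a call of its own:
- read_time(): time.
- read_joints(): joint angles.
- read_qvel(): joint speeds.
- read_joint_torque(): joint torques, N m.
- read_ee_pos(): TCP position.
- read_orientation(): TCP orientation.
- read_force(): force on the tool from outside, world axes, zero at the start.
- read_moment(): the same for the moment, N m.
- read_grip_width(): finger opening in m.
Only numpy, scipy, OpenCV 4.12 (cv2) and the standard library are available. Lean on these libraries where they do the work, as an engineer would, in place of code of your own. Each camera call takes 0.05 s, during which the arm holds its last target.

## Task

Finish putting the lamp arm together: push every hinge pin waiting in the wooden stand down through a free knuckle of the arm (any knuckle, one pin each) until its head sits flush on the fork. Tip the leftover clamp knobs from the scoop tray into the open kit drawer (pick up any knob that strays and put it in too), then set the empty tray down flat on the desk and push the drawer fully home. Leave the bottle, the jar and the mug where they stand.

Things in the scene. Friction and masses are not known exactly. Their poses are not given: they have to be found in the camera images.
- lamp_arm: White lamp arm lying flat, fixed on the desk, with three fork-and-lug knuckles 75 mm apart along its x axis. Origin on the desk under the middle knuckle, z up. x points from the round base (60 mm across, 56 mm tall, centred at x = -127 mm) to the round lamp head (96 mm across, 56 mm tall, centred at x = +163 mm). Nothing is taller than 58 mm.
- knuckle0 (a point): Knuckle 0 of the lamp arm (next to the base): centre of the bore's mouth on top of the upper fork plate, 58 mm above the desk, z up. Vertical 14 mm bore, 2 mm chamfer, through three 32 x 32 mm plates (fork 48-58, lug 34-46, fork 22-32 mm above the desk). A spring catch in the lug pokes about 2 mm into the bore: a dropped pin stops about 18 mm short and must be pushed on (a few N).
- knuckle1 (a point): Knuckle 1 of the lamp arm (the middle one): centre of the bore's mouth on top of the upper fork plate, 58 mm above the desk, z up. Vertical 14 mm bore, 2 mm chamfer, through three 32 x 32 mm plates (fork 48-58, lug 34-46, fork 22-32 mm above the desk). A spring catch in the lug pokes about 2 mm into the bore: a dropped pin stops about 18 mm short and must be pushed on (a few N).
- knuckle2 (a point): Knuckle 2 of the lamp arm (next to the lamp head): centre of the bore's mouth on top of the upper fork plate, 58 mm above the desk, z up. Vertical 14 mm bore, 2 mm chamfer, through three 32 x 32 mm plates (fork 48-58, lug 34-46, fork 22-32 mm above the desk). A spring catch in the lug pokes about 2 mm into the bore: a dropped pin stops about 18 mm short and must be pushed on (a few N).
- stand: Light wooden block 50 x 170 x 56 mm, fixed, with three 14 mm holes 55 mm apart along its y axis (at y = -55, 0, +55 mm); origin under its centre. A pin hangs by its head in each hole in use; one hole may be empty.
- pin0: Steel headed hinge pin, 60 g: shank 12 mm across and 50 mm long with a tapered tip, and a round head 20 mm across and 20 mm tall. Origin at the centre of the shoulder (underside of the head), z up along the pin through the head. May be absent. It starts upright in the stand, its shoulder 56 mm above the desk.
- pin1: Steel headed hinge pin, 60 g: shank 12 mm across and 50 mm long with a tapered tip, and a round head 20 mm across and 20 mm tall. Origin at the centre of the shoulder (underside of the head), z up along the pin through the head. May be absent. It starts upright in the stand, its shoulder 56 mm above the desk.
- pin2: Steel headed hinge pin, 60 g: shank 12 mm across and 50 mm long with a tapered tip, and a round head 20 mm across and 20 mm tall. Origin at the centre of the shoulder (underside of the head), z up along the pin through the head. May be absent. It starts upright in the stand, its shoulder 56 mm above the desk.
- tray: Aluminium scoop tray with a polished floor (friction about 0.4), loose, about 0.22 kg: floor 160 (x) x 90 (y) x 3 mm, walls 22 mm high on three sides and open (mouth) at +x. A black bar handle sticks out from its -x end: 14 mm wide (y), x from -142 to -80 mm, z from 12 to 40 mm. Origin at the centre of the floor's underside, z up. Knobs start standing on it.
- tray_mouth (a point): Middle of the tray's open edge (underside), at x = +80 mm in the tray's frame; its axes are the tray's.
- knob0: Loose black clamp knob, 30 g: round lobed body 30 mm across and 14 mm tall with a brass stem 16 mm across and 12 mm tall on top. Origin 13 mm above its underside, on its axis (z towards the stem). May be absent.
- knob1: Loose black clamp knob, 30 g: round lobed body 30 mm across and 14 mm tall with a brass stem 16 mm across and 12 mm tall on top. Origin 13 mm above its underside, on its axis (z towards the stem). May be absent.
- knob2: Loose black clamp knob, 30 g: round lobed body 30 mm across and 14 mm tall with a brass stem 16 mm across and 12 mm tall on top. Origin 13 mm above its underside, on its axis (z towards the stem). May be absent.
- knob3: Loose black clamp knob, 30 g: round lobed body 30 mm across and 14 mm tall with a brass stem 16 mm across and 12 mm tall on top. Origin 13 mm above its underside, on its axis (z towards the stem). May be absent.
- knob4: Loose black clamp knob, 30 g: round lobed body 30 mm across and 14 mm tall with a brass stem 16 mm across and 12 mm tall on top. Origin 13 mm above its underside, on its axis (z towards the stem). May be absent.
- kit: Light wooden desktop drawer cabinet, fixed, 240 (x) x 220 (y) x 100 mm with one drawer. Origin under its centre; the drawer opens along its -x, towards the robot.
- kit_drawer0 (a joint): How far the kit drawer is open, m: 0 is fully home against its stop, up to 0.16. It slides with about 1 N of friction and stays where it is left. Mass 0.6 kg plus contents.
- kit_drawer0_handle (a point): Middle of the drawer's horizontal bar handle (11 mm thick, 110 mm long along y, 35 mm in front of the drawer front, 62 mm above the desk); moves with the drawer; axes as the cabinet's.
- drawer_floor (a point): Centre of the drawer's inner floor, 22 mm above the desk, moving with the drawer; axes as the cabinet's. Inside: x from -97 to +97 mm, y from -89 to +89 mm; walls 56 mm high, front panel 15 mm thick and 65 mm above this floor. The part open from above runs from x = -97 mm to x = -103 mm + the joint's value.
- lotion: White bottle 52 mm across, 140 mm tall; a bystander. Origin under its centre.
- jar: Amber jar 64 mm across, 60 mm tall; a bystander. Origin under its centre.
- mug: White mug 80 mm across, 90 mm tall, handle at its +y; a bystander. Origin under its centre.
Not all that is in view belongs to the job. What is shaped like the knob4 but blue is not meant.

How it is judged:
On the way, in this order (a step that is already met when the one before it is completed fails the run):
1. the tray is tipped mouth-down (more than 14 degrees) with its mouth over the drawer (angle between tray's own z axis and vertical above 0.25 rad and height (world z) of tray_mouth below 0.25 m and y of tray_mouth in the frame of drawer_floor between -0.12 and 0.12 m and x of tray_mouth in the frame of drawer_floor between -0.15 and 0.13 m).
2. every knob is in the drawer while it is still open (x of knob0 in the frame of drawer_floor between -0.105 and 0.105 m and y of knob0 in the frame of drawer_floor between -0.095 and 0.095 m and z of knob0 in the frame of drawer_floor between -0.005 and 0.056 m and x of knob1 in the frame of drawer_floor between -0.105 and 0.105 m and y of knob1 in the frame of drawer_floor between -0.095 and 0.095 m and z of knob1 in the frame of drawer_floor between -0.005 and 0.056 m and x of knob2 in the frame of drawer_floor between -0.105 and 0.105 m and y of knob2 in the frame of drawer_floor between -0.095 and 0.095 m and z of knob2 in the frame of drawer_floor between -0.005 and 0.056 m and x of knob3 in the frame of drawer_floor between -0.105 and 0.105 m and y of knob3 in the frame of drawer_floor between -0.095 and 0.095 m and z of knob3 in the frame of drawer_floor between -0.005 and 0.056 m and x of knob4 in the frame of drawer_floor between -0.105 and 0.105 m and y of knob4 in the frame of drawer_floor between -0.095 and 0.095 m and z of knob4 in the frame of drawer_floor between -0.005 and 0.056 m and value of joint kit_drawer0 above 0.02 m), for 0.2 s.
3. the drawer is pushed home (value of joint kit_drawer0 below 0.004 m), for 0.3 s.
At the end, for the whole second after the job is handed in: Each pin sits in a knuckle, shoulder within 3 mm of the fork's top and the bore's axis, upright within 0.1 rad; each knob lies in the drawer below its rim; drawer within 4 mm of shut and still; tray level (0.06 rad) on the desk, at rest (((horizontal distance between pin0 and knuckle0 below 0.003 m and z of pin0 in the frame of knuckle0 between -0.003 and 0.003 m and angle between the z axis of pin0 and the z axis of knuckle0, either way round below 0.1 rad) or (horizontal distance between pin0 and knuckle1 below 0.003 m and z of pin0 in the frame of knuckle1 between -0.003 and 0.003 m and angle between the z axis of pin0 and the z axis of knuckle1, either way round below 0.1 rad) or (horizontal distance between pin0 and knuckle2 below 0.003 m and z of pin0 in the frame of knuckle2 between -0.003 and 0.003 m and angle between the z axis of pin0 and the z axis of knuckle2, either way round below 0.1 rad)) and ((horizontal distance between pin1 and knuckle0 below 0.003 m and z of pin1 in the frame of knuckle0 between -0.003 and 0.003 m and angle between the z axis of pin1 and the z axis of knuckle0, either way round below 0.1 rad) or (horizontal distance between pin1 and knuckle1 below 0.003 m and z of pin1 in the frame of knuckle1 between -0.003 and 0.003 m and angle between the z axis of pin1 and the z axis of knuckle1, either way round below 0.1 rad) or (horizontal distance between pin1 and knuckle2 below 0.003 m and z of pin1 in the frame of knuckle2 between -0.003 and 0.003 m and angle between the z axis of pin1 and the z axis of knuckle2, either way round below 0.1 rad)) and ((horizontal distance between pin2 and knuckle0 below 0.003 m and z of pin2 in the frame of knuckle0 between -0.003 and 0.003 m and angle between the z axis of pin2 and the z axis of knuckle0, either way round below 0.1 rad) or (horizontal distance between pin2 and knuckle1 below 0.003 m and z of pin2 in the frame of knuckle1 between -0.003 and 0.003 m and angle between the z axis of pin2 and the z axis of knuckle1, either way round below 0.1 rad) or (horizontal distance between pin2 and knuckle2 below 0.003 m and z of pin2 in the frame of knuckle2 between -0.003 and 0.003 m and angle between the z axis of pin2 and the z axis of knuckle2, either way round below 0.1 rad)) and x of knob0 in the frame of drawer_floor between -0.105 and 0.105 m and y of knob0 in the frame of drawer_floor between -0.095 and 0.095 m and z of knob0 in the frame of drawer_floor between -0.005 and 0.056 m and x of knob1 in the frame of drawer_floor between -0.105 and 0.105 m and y of knob1 in the frame of drawer_floor between -0.095 and 0.095 m and z of knob1 in the frame of drawer_floor between -0.005 and 0.056 m and x of knob2 in the frame of drawer_floor between -0.105 and 0.105 m and y of knob2 in the frame of drawer_floor between -0.095 and 0.095 m and z of knob2 in the frame of drawer_floor between -0.005 and 0.056 m and x of knob3 in the frame of drawer_floor between -0.105 and 0.105 m and y of knob3 in the frame of drawer_floor between -0.095 and 0.095 m and z of knob3 in the frame of drawer_floor between -0.005 and 0.056 m and x of knob4 in the frame of drawer_floor between -0.105 and 0.105 m and y of knob4 in the frame of drawer_floor between -0.095 and 0.095 m and z of knob4 in the frame of drawer_floor between -0.005 and 0.056 m and value of joint kit_drawer0 below 0.004 m and velocity of joint kit_drawer0 below 0.01 m/s and angle between tray's own z axis and vertical below 0.06 rad and height (world z) of tray below 0.008 m and linear speed of tray below 0.02 m/s); the robot touches nothing.
It fails at once if the lotion bottle is knocked over or shifted by more than 3 cm (distance of lotion from where it was at the start of the episode above 0.03 m or angle between lotion's own z axis and vertical above 0.5 rad).
It fails at once if the jar is knocked over or shifted by more than 3 cm (distance of jar from where it was at the start of the episode above 0.03 m or angle between jar's own z axis and vertical above 0.5 rad).
It fails at once if the mug is knocked over or shifted by more than 3 cm (distance of mug from where it was at the start of the episode above 0.03 m or angle between mug's own z axis and vertical above 0.5 rad).
Of pin0, pin1, pin2 only 2 to 3 are there at a start; the rules pass over those that are not, and their reading is None.
Of knob0, knob1, knob2, knob3, knob4 only 3 to 5 are there at a start; the rules pass over those that are not, and their reading is None.
At some moment in a run one of tray may be knocked a few centimetres aside while the robot is not near it.
It also fails if it takes over 208 s, if anything falls off the work surface, if the arm or the gripper's body presses on something with over 40 N, if the wrist force passes 120 N, or if a joint passes its speed limit or range.

## Working session

There is one attempt and no reset: what is moved stays moved. The work goes in short steps, each a Python script; the robot and the scene stay as the last script left them, time stands still between calls to the robot, and variables do not carry over. Pictures are saved under pics/ and viewed, and the job is handed in when it is done.

```bash
ls; mkdir -p pics; python3 - <<'E'
from plant import *
import cv2,numpy as np
np.set_printoptions(precision=4,suppress=True)
for n in ("scene","top","wrist"):
    p,d=read_camera(n); cv2.imwrite(f"pics/a_{n}.png",cv2.cvtColor(p,cv2.COLOR_RGB2BGR)); np.save(f"pics/a_{n}_d.npy",d)
    c=calibration(n); print(n,c, (d==0).mean())
print(read_time(),read_ee_pos(),read_orientation(),read_force(),read_grip_width())
E
```

```text
pics
scene {'intrinsics': array([[459.1294,   0.    , 256.4667],
       [  0.    , 459.1294, 194.5688],
       [  0.    ,   0.    ,   1.    ]]), 'cam_to_world': array([[-0.7818, -0.3388,  0.5235,  1.1532],
       [ 0.6235, -0.4091,  0.6663,  0.7912],
       [-0.0115,  0.8472,  0.5311,  0.6916],
       [ 0.    ,  0.    ,  0.    ,  1.    ]])} 0.004175821940104167
top {'intrinsics': array([[464.5463,   0.    , 256.5225],
       [  0.    , 464.5463, 185.9773],
       [  0.    ,   0.    ,   1.    ]]), 'cam_to_world': array([[-0.0284,  0.9923, -0.1203,  0.4005],
       [-0.9994, -0.0256,  0.0244, -0.0007],
       [ 0.0211,  0.1209,  0.9924,  1.3098],
       [ 0.    ,  0.    ,  0.    ,  1.    ]])} 0.003926595052083333
wrist {'intrinsics': array([[344.4075,   0.    , 249.3262],
       [  0.    , 344.4075, 186.4475],
       [  0.    ,   0.    ,   1.    ]]), 'T_tool_cam': array([[ 1.    ,  0.0008, -0.0002,  0.001 ],
       [ 0.0008, -0.9644, -0.2643, -0.0732],
       [-0.0004,  0.2643, -0.9644, -0.1668],
       [ 0.    ,  0.    ,  0.    ,  1.    ]])} 0.0040283203125
0.15 [0.1827 0.5711 0.2178] [ 2.5369  1.8518 -0.0019] [0.3858 0.0522 0.0468] 0.0931551259877789
```

View pics/a_scene.png

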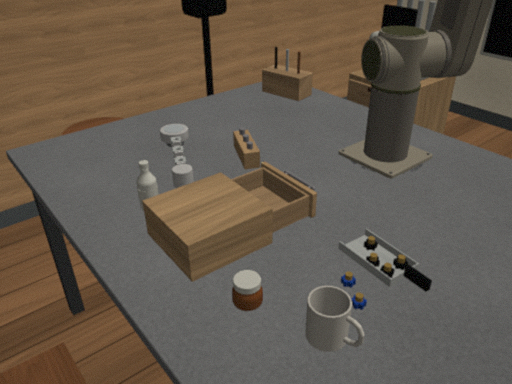

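View pics/a_top.png

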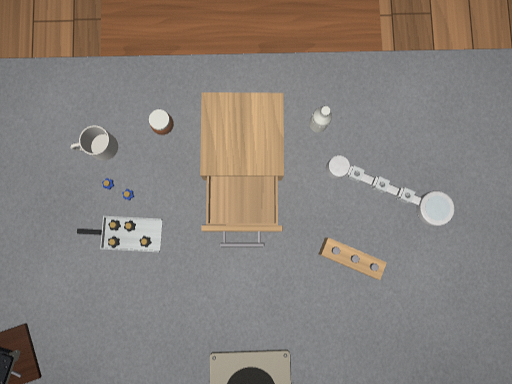

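View pics/a_wrist.png

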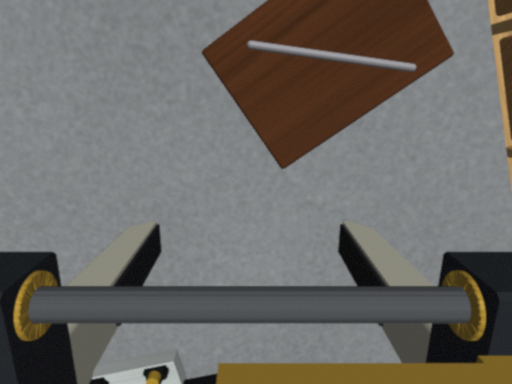

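```bash
cat > h.py <<'E'
from plant import *
import numpy as np, cv2
from scipy.spatial.transform import Rotation as R
np.set_printoptions(precision=4,suppress=True)
def wristT():
    T=np.eye(4); T[:3,:3]=R.from_rotvec(read_orientation()).as_matrix(); T[:3,3]=read_ee_pos()
    return T@calibration("wrist")["T_tool_cam"]
def ray(K,T,u,v):
    d=np.array([(u-K[0,2])/K[0,0],-(v-K[1,2])/K[1,1],-1.0]); return T[:3,3],T[:3,:3]@d
def onplane(K,T,u,v,z):
    o,d=ray(K,T,u,v); return o+d*(z-o[2])/d[2]
def cloud(K,T,d):
    v,u=np.mgrid[:d.shape[0],:d.shape[1]]
    P=np.stack([(u-K[0,2])/K[0,0]*d,-(v-K[1,2])/K[1,1]*d,-d],-1)
    return P@T[:3,:3].T+T[:3,3]
def shot(name,fn):
    T=wristT() if name=="wrist" else calibration(name)["cam_to_world"]
    p,d=read_camera(name)
    cv2.imwrite(f"pics/{fn}.png",cv2.cvtColor(p,cv2.COLOR_RGB2BGR))
    return p,d,calibration(name)["intrinsics"],T
E
python3 - <<'E'
from h import *
p=cv2.imread("pics/a_top.png");d=np.load("pics/a_top_d.npy")
K=calibration("top")["intrinsics"];T=calibration("top")["cam_to_world"]
C=cloud(K,T,d)
for u,v in [(160,120),(95,143),(321,120),(338,166),(436,208),(354,259),(242,136),(242,228),(242,245),(242,200),(130,240),(90,232),(114,224),(130,226),(114,241),(146,241),(108,183),(128,194),(336,250),(355,259),(374,267),(357,173),(382,184),(407,195),(300,300)]:
    print((u,v),C[v,u])
a=cv2.resize(p[140:290,310:470],None,fx=5,fy=5,interpolation=2); cv2.imwrite("pics/b1.png",a[:600])
a=cv2.resize(p[170:270,60:180],None,fx=6,fy=6,interpolation=2); cv2.imwrite("pics/b2.png",a)
p=cv2.imread("pics/a_scene.png")
a=cv2.resize(p[120:210,130:280],None,fx=5,fy=5,interpolation=2); cv2.imwrite("pics/b3.png",a)
E
```

```text
(160, 120) [0.7422 0.229  0.0569]
(95, 143) [0.6933 0.4223 0.0057]
(321, 120) [ 0.7213 -0.2086  0.0974]
(338, 166) [ 0.6019 -0.2567  0.0561]
(436, 208) [ 0.4794 -0.5193  0.0555]
(354, 259) [ 0.3496 -0.2823  0.0775]
(242, 136) [0.6815 0.0043 0.1017]
(242, 228) [0.4387 0.0104 0.0903]
(242, 245) [0.3945 0.0117 0.0649]
(242, 200) [0.5182 0.0091 0.0241]
(130, 240) [0.4168 0.3224 0.0057]
(90, 232) [0.4409 0.4212 0.0404]
(114, 224) [0.4612 0.3601 0.0296]
(130, 226) [0.4546 0.317  0.028 ]
(114, 241) [0.415  0.359  0.0319]
(146, 241) [0.4126 0.273  0.03  ]
(108, 183) [0.575  0.3785 0.0263]
(128, 194) [0.5431 0.3235 0.0253]
(336, 250) [ 0.3743 -0.2366  0.0735]
(355, 259) [ 0.3495 -0.285   0.0769]
(374, 267) [ 0.3272 -0.3341  0.0772]
(357, 173) [ 0.5843 -0.3133  0.0343]
(382, 184) [ 0.552  -0.3823  0.0316]
(407, 195) [ 0.5193 -0.4505  0.0314]
(300, 300) [ 0.2387 -0.1442 -0.0012]
```

View pics/b1.png

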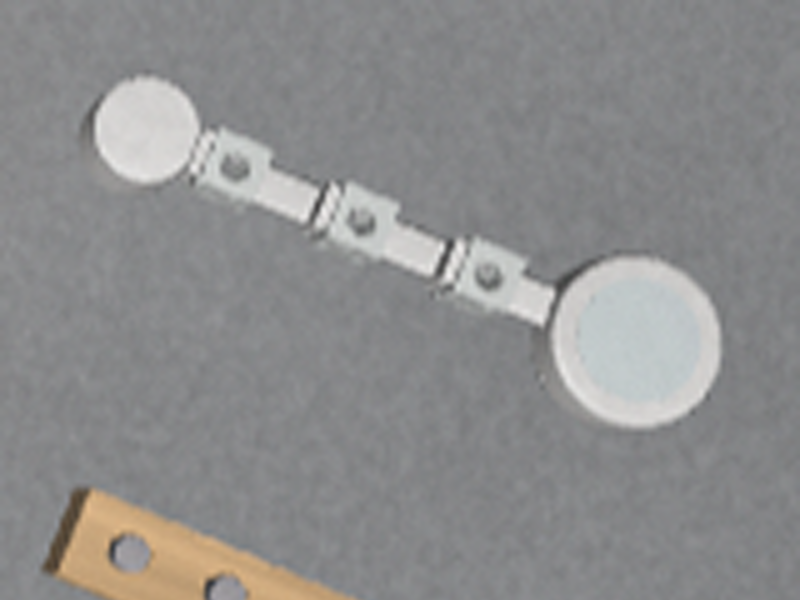

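View pics/b2.png

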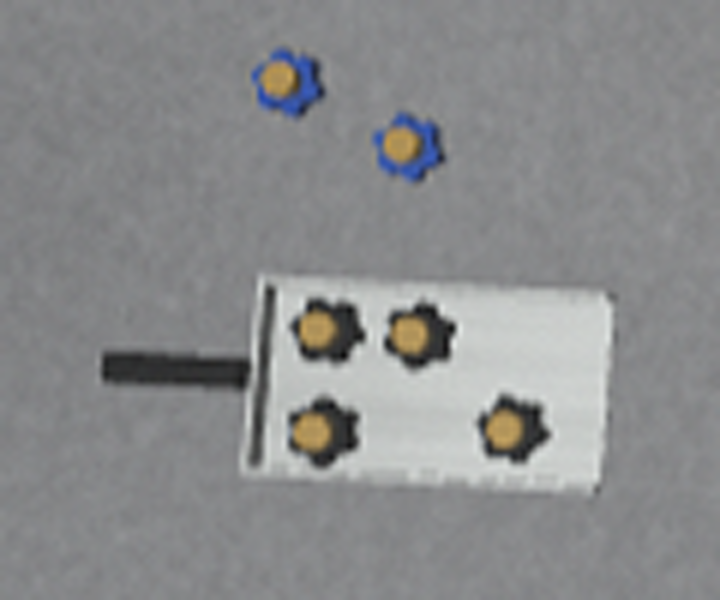

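View pics/b3.png

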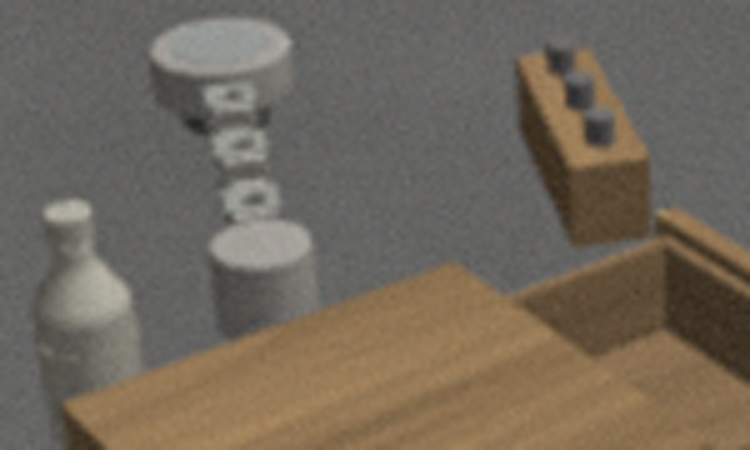

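```bash
cat > tray.py <<'E'
from h import *
def find_tray(p,d,K,T,tag=None):
    C=cloud(K,T,d)
    hsv=cv2.cvtColor(p,cv2.COLOR_RGB2HSV)
    reg=(C[...,0]>0.3)&(C[...,0]<0.6)&(C[...,1]>0.1)&(C[...,1]<0.58)
    m=(reg&(p.min(-1)>165)&(hsv[...,1]<40)).astype(np.uint8)
    m=cv2.morphologyEx(m,cv2.MORPH_CLOSE,np.ones((3,3)))
    n,l,s,c=cv2.connectedComponentsWithStats(m); i=1+np.argmax(s[1:,4])
    cn,_=cv2.findContours((l==i).astype(np.uint8),0,2); cn=max(cn,key=cv2.contourArea)
    pts=np.array([onplane(K,T,u,v,0.022)[:2] for u,v in cn[:,0,:]])
    r=cv2.minAreaRect(pts.astype(np.float32))
    hm=(reg&(p.max(-1)<60)&(C[...,2]>0.025)).astype(np.uint8)
    n,l,s,c=cv2.connectedComponentsWithStats(hm)
    out=[]
    for i in range(1,n):
        if s[i,4]<40: continue
        v,u=np.nonzero(l==i); q=np.array([onplane(K,T,a,b,0.04)[:2] for a,b in zip(u,v)])
        rr=cv2.minAreaRect(q.astype(np.float32)); out.append((s[i,4],rr))
    return r,out
if __name__=="__main__":
    r,o=find_tray(*shot("top","t1")); print(r); [print(x) for x in o]
    p,d,K,T=shot("top","t2")
    C=cloud(K,T,d)
    # drawer
    col=C[:,242]
    for v in range(170,250,2): print(v,col[v])
E
python3 tray.py
```

```text
((0.4342726171016693, 0.3156745433807373), (0.16300508379936218, 0.0905570313334465), 85.49378204345703)
(np.int32(96), ((0.44368883967399597, 0.42534831166267395), (0.062018830329179764, 0.010756281204521656), 88.39679718017578))
170 [0.5908 0.0066 0.0983]
172 [0.5854 0.0067 0.0986]
174 [0.58   0.0068 0.0991]
176 [0.5856 0.0075 0.0231]
178 [0.5803 0.0076 0.021 ]
180 [0.5745 0.0077 0.0223]
182 [0.5683 0.0078 0.026 ]
184 [0.5634 0.008  0.021 ]
186 [0.5576 0.0082 0.022 ]
188 [0.5519 0.0083 0.0227]
190 [0.5459 0.0084 0.0265]
192 [0.541  0.0086 0.0199]
194 [0.5352 0.0087 0.022 ]
196 [0.53   0.0089 0.0174]
198 [0.5234 0.0089 0.028 ]
200 [0.5185 0.0091 0.0209]
202 [0.5126 0.0092 0.0247]
204 [0.5069 0.0094 0.0257]
206 [0.5017 0.0095 0.0215]
208 [0.4965 0.0097 0.0172]
210 [0.4907 0.0098 0.0197]
212 [0.4852 0.01   0.0194]
214 [0.4794 0.0101 0.0237]
216 [0.474  0.0102 0.0204]
218 [0.4684 0.0103 0.0223]
220 [0.4631 0.0105 0.0181]
222 [0.4573 0.0106 0.0234]
224 [0.4496 0.0102 0.0791]
226 [0.4439 0.0103 0.0897]
228 [0.4388 0.0104 0.0877]
230 [0.4335 0.0106 0.0879]
232 [0.4303 0.0115 0.0012]
234 [ 0.4248  0.0116 -0.0002]
236 [ 0.4192  0.0118 -0.0005]
238 [0.4136 0.0119 0.0052]
240 [ 0.4081  0.0121 -0.0039]
242 [0.4024 0.0116 0.0618]
244 [0.3971 0.0117 0.0649]
246 [0.3914 0.0125 0.001 ]
248 [0.3859 0.0126 0.0013]
```

```bash
cat >> tray.py <<'E'
REL=np.array([[0,1.,0],[1,0,0],[0,0,-1]])
def tray_tcp(M,yaw,th,gx=-0.098,gz=0.008):
    "M = mouth underside point"
    Rt=R.from_euler('z',yaw)*R.from_euler('y',th)
    pos=np.array(M)+Rt.apply([gx-0.08,0,gz])
    return pos,(Rt*R.from_matrix(REL)).as_rotvec()
E
python3 - <<'E'
from tray import *
c=np.array([.4345,.3157]); yaw=np.arctan2(-.9965,-.082); u=np.array([np.cos(yaw),np.sin(yaw)])
M=[*(c+.08*u),0.0]
for z in (0.15,0): 
    P=np.array(M)+[0,0,z]; q=tray_tcp(P,yaw,0); print(q[0],ik(*q))
for th in (0,.2,.4,.6,.8):
    print(th,tray_tcp([.515,.02,.12],-np.pi/2,th)[0],ik(*tray_tcp([.515,.02,.12],-np.pi/2,th)))
q=tray_tcp(np.array(M)+[0,0,.12],yaw,0)
move_pose(*q)
r,o=find_tray(*shot("top","t3")); print(r); [print(x) for x in o]
shot("wrist","t4")
print(read_time())
E
```

```text
[0.4425 0.4134 0.158 ] [ 0.6667  0.1798  1.5451 -0.      1.4167  0.7488]
[0.4425 0.4134 0.008 ] [ 0.6667  0.3385  1.65   -0.      1.1531  0.7488]
0 [0.515 0.198 0.128] [ 0.2741  0.0618  1.7293 -0.      1.3505  0.2741]
0.2 [0.515  0.1929 0.1632] [ 0.1279 -0.0252  1.7652  0.2021  1.3795  0.0916]
0.4 [0.515  0.1808 0.1967] [-0.0337 -0.0673  1.7852  0.4029  1.4485 -0.0886]
0.6 [0.515  0.1624 0.2271] [-0.1973 -0.0593  1.7881  0.5869  1.5502 -0.2513]
0.8 [0.515  0.1383 0.2533] [-0.3482 -0.0017  1.7737  0.7447  1.6716 -0.3879]
((0.43430429697036743, 0.3159034848213196), (0.16326935589313507, 0.09092575311660767), 85.69964599609375)
(np.int32(384), ((0.5324760675430298, 0.5730305910110474), (0.11817335337400436, 0.027968784794211388), 44.613338470458984))
(np.int32(785), ((0.5062218308448792, 0.4700204133987427), (0.15439170598983765, 0.09015072137117386), 29.456819534301758))
(np.int32(94), ((0.4408628046512604, 0.4226608872413635), (0.018825046718120575, 0.05627815052866936), 0.997787356376648))
(np.int32(69), ((0.3549671471118927, 0.5393345355987549), (0.03221950680017471, 0.02142917737364769), 34.21172332763672))
1.5583
```

View pics/t4.png

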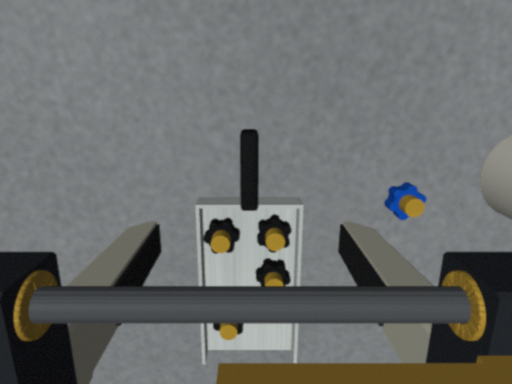

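```bash
python3 - <<'E'
from tray import *
c=np.array([.4343,.3158]); yaw=np.arctan2(-.9965,-.082); u=np.array([np.cos(yaw),np.sin(yaw)])
M=np.array([*(c+.08*u),0.0])
q=tray_tcp(M,yaw,0); line_to(q[0],speed=.1); print(read_force())
grip(0.0); print(read_grip_width(), read_force(), read_ee_pos())
q=tray_tcp(M+[0,0,.05],yaw,0); line_to(q[0],speed=.05); print(read_force(),read_moment(), read_ee_pos())
shot("wrist","t5"); shot("scene","t6"); print(read_time())
p,d,K,T=shot("top","t7"); C=cloud(K,T,d)
m=(p.min(-1)>165)&(C[...,0]>.38)&(C[...,0]<.48)&(C[...,1]>.2)&(C[...,1]<.42)
P=C[m]; print(np.c_[P[:,1],P[:,2]][::60], np.polyfit(P[:,1],P[:,2],1))
E
```

```text
[-0.4925 -0.2869  0.6078]
0.013599581164367621 [-0.1325  0.1453  0.1231] [0.4423 0.4135 0.008 ]
[ 0.0032  0.1905 -3.7648] [ 0.1474  0.0865 -0.086 ] [0.442  0.4132 0.0575]
5.3583
[[0.3423 0.0745]
 [0.3853 0.054 ]
 [0.3477 0.055 ]
 [0.2929 0.0497]
 [0.2365 0.0503]
 [0.2628 0.0529]
 [0.2891 0.0546]
 [0.3882 0.0437]
 [0.2686 0.0504]
 [0.3803 0.0518]
 [0.3607 0.0552]
 [0.3528 0.0547]
 [0.353  0.054 ]
 [0.3532 0.0531]
 [0.3487 0.05  ]
 [0.3299 0.0505]
 [0.2633 0.0503]
 [0.326  0.0552]
 [0.3914 0.0492]
 [0.26   0.0534]
 [0.3207 0.0551]
 [0.396  0.0508]
 [0.3507 0.0515]
 [0.3378 0.0502]
 [0.3132 0.0739]
 [0.2514 0.0696]] [0.0002 0.0529]
```

View pics/t6.png

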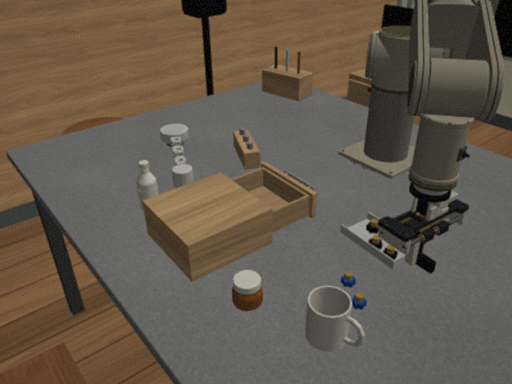

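View pics/t5.png

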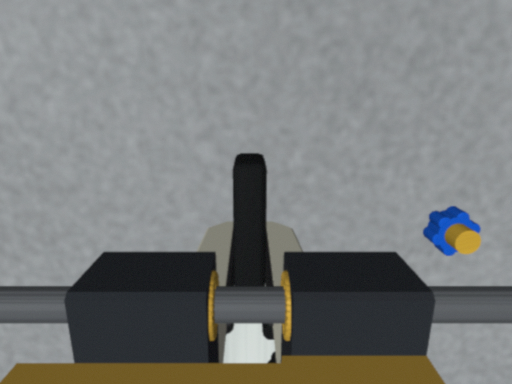

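```bash
python3 - <<'E'
from tray import *
c=np.array([.4343,.3158]); yaw=np.arctan2(-.9965,-.082); u=np.array([np.cos(yaw),np.sin(yaw)])
M=np.array([*(c+.08*u),0.0])
q=tray_tcp(M+[0,0,.13],yaw,0); line_to(q[0],speed=.08)
q=tray_tcp([.513,.03,.13],-np.pi/2,0); line_to(q[0],speed=.1,frame=q[1])
q=tray_tcp([.513,.03,.10],-np.pi/2,0.15); line_to(q[0],speed=.06,frame=q[1])
q=tray_tcp([.513,.03,.085],-np.pi/2,0.3); line_to(q[0],speed=.06,frame=q[1])
print(read_time(),read_force()); shot("scene","t8"); shot("top","t9")
E
```

```text
9.55 [ 1.021   0.6688 -3.9054]
```

View pics/t8.png

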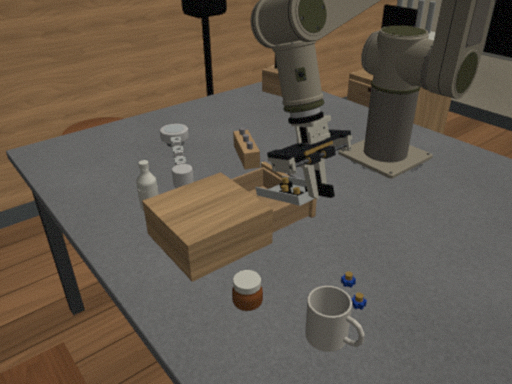

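View pics/t9.png

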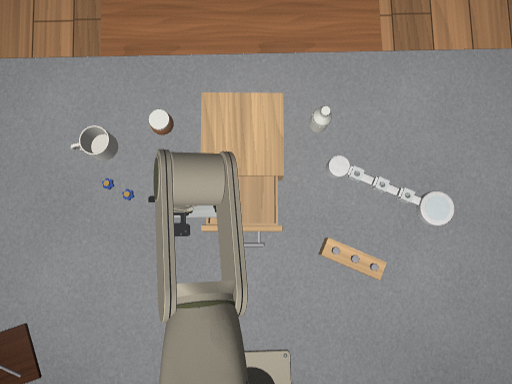

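```bash
python3 - <<'E'
from tray import *
for th in (.4,.45,.5,.55,.6,.65,.7):
    q=tray_tcp([.513,.03,.085],-np.pi/2,th); line_to(q[0],speed=.05,frame=q[1]); wait(.3)
    print(th,read_time(),read_force())
wait(.5); print(read_force()); shot("scene","t10");shot("wrist","t10w");shot("top","t10t")
E
```

```text
0.4 10.4583 [ 0.0329 -0.4612 -3.8497]
0.45 11.0833 [-0.9659 -0.3284 -3.6034]
0.5 11.7083 [-0.5249  0.3613 -2.6855]
0.55 12.3333 [ 0.5916 -0.3426 -2.6735]
0.6 12.9583 [-0.0404  0.1264 -2.5428]
0.65 13.5833 [-0.0832 -0.1342 -1.8793]
0.7 14.2083 [-0.3699 -0.3252 -1.9303]
[ 0.7562  0.1613 -2.7813]
```

View pics/t10.png

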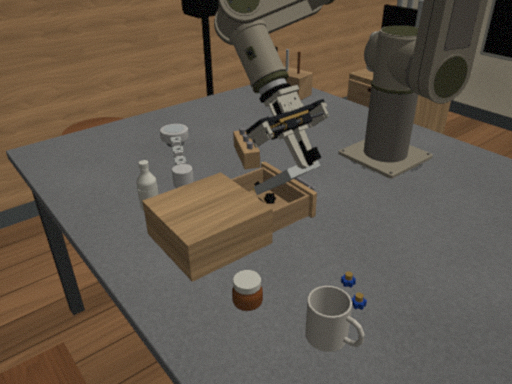

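View pics/t10t.png

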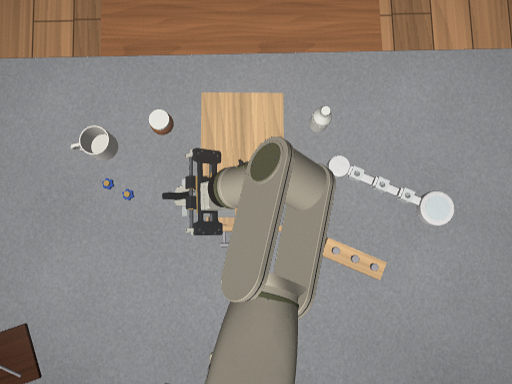

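```bash
python3 - <<'E'
from tray import *
q=tray_tcp([.513,.03,.13],-np.pi/2,.75); line_to(q[0],speed=.1,frame=q[1]); wait(.5)
q=tray_tcp([.513,.08,.14],-np.pi/2,.3); line_to(q[0],speed=.15,frame=q[1])
q=tray_tcp([.48,.24,.12],-np.pi/2,0); line_to(q[0],speed=.15,frame=q[1])
print(read_time(),[read_force()[2] for _ in range(5)])
shot("scene","t11");shot("top","t11t")
p=cv2.imread("pics/t11t.png"); cv2.imwrite("pics/t11c.png",cv2.resize(p[160:270,70:300],None,fx=3.4,fy=3.4,interpolation=2))
E
```

```text
18.3 [np.float64(-2.5307491087679157), np.float64(-2.5307491087679157), np.float64(-2.5307491087679157), np.float64(-2.5307491087679157), np.float64(-2.5307491087679157)]
```

View pics/t11c.png

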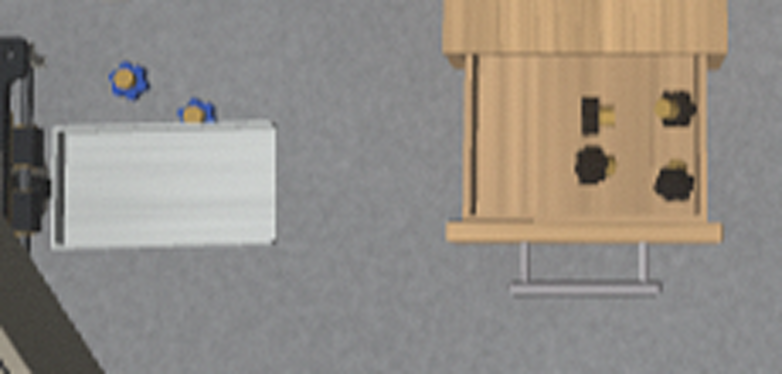

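View pics/t11.png

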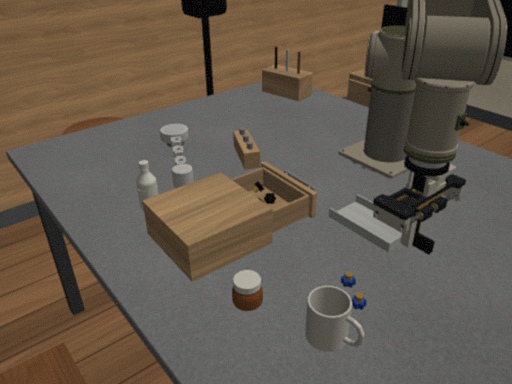

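```bash
python3 - <<'E'
from tray import *
yaw=-np.pi/2
q=tray_tcp([.425,.25,.03],yaw,0); line_to(q[0],speed=.15,frame=q[1])
z=.012
while z>-0.004:
    q=tray_tcp([.425,.25,z],yaw,0); line_to(q[0],speed=.03); f=read_force(); print(z,f[2])
    if f[2]>0.5: break
    z-=.003
grip(.05); print(read_force(),read_ee_pos())
q=tray_tcp([.425,.25,.15],yaw,0); line_to(q[0],speed=.15)
r,o=find_tray(*shot("top","t12")); print(r); shot("scene","t12s"); print(read_time())
E
```

```text
0.012 -2.512411481974075
0.009000000000000001 -1.8472238800469283
0.006000000000000001 -2.744320769256864
0.003000000000000001 -2.0923865935065833
8.673617379884035e-19 -1.5123851047546981
-0.002999999999999999 10.390328257890026
[-0.0388 -0.0819  0.4377] [0.425 0.428 0.005]
((0.4255922734737396, 0.330750048160553), (0.1612776666879654, 0.09089503437280655), 89.92963409423828)
23.3
```

View pics/t12s.png

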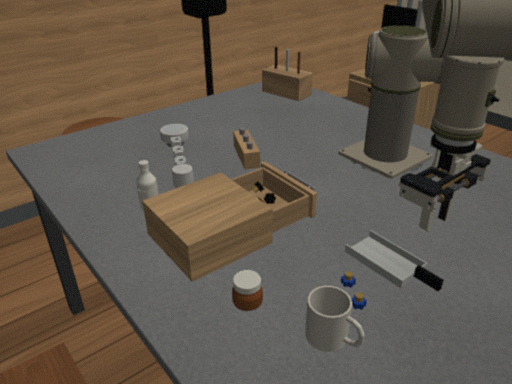

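```bash
python3 - <<'E'
from h import *
rot=R.from_matrix(np.array([[0,-1.,0],[-1,0,0],[0,0,-1]])).as_rotvec()  # tool x=-y
grip(0.0)
line_to([.36,.2,.2],speed=.3)
print(ik([.352,.011,.15],rot))
move_pose([.352,.011,.15],rot); line_to([.352,.011,.047],speed=.15)
f0=read_force(); print(f0)
x=.36; xs=[]
line_to([.365,.011,.047],speed=.05); print(read_force()-f0)
x=.365
while x<.58:
    x+= .01 if x<.49 else .003
    line_to([x,.011,.047],speed=.06); f=read_force()-f0; xs.append((round(x,3),round(f[0],1)))
    if f[0]<-6: break
print(xs,read_time())
line_to([x-.03,.011,.047],speed=.1);line_to([x-.03,.011,.2],speed=.2)
shot("top","d1"); shot("scene","d1s")
E
```

```text
[-0.1147 -0.5696  2.2128 -0.      1.4984  1.4561]
[ 0.4154 -0.5833 -0.1489]
[-0.712   0.4415 -0.225 ]
[(0.375, np.float64(-1.4)), (0.385, np.float64(-1.4)), (0.395, np.float64(-0.6)), (0.405, np.float64(-0.8)), (0.415, np.float64(-1.0)), (0.425, np.float64(0.1)), (0.435, np.float64(-0.8)), (0.445, np.float64(-1.0)), (0.455, np.float64(0.1)), (0.465, np.float64(0.6)), (0.475, np.float64(-0.3)), (0.485, np.float64(-0.2)), (0.495, np.float64(-0.6)), (0.498, np.float64(-0.5)), (0.501, np.float64(-0.2)), (0.504, np.float64(-0.3)), (0.507, np.float64(-0.4)), (0.51, np.float64(-0.4)), (0.513, np.float64(-5.7)), (0.516, np.float64(-21.1))] 33.2833
```

View pics/d1s.png

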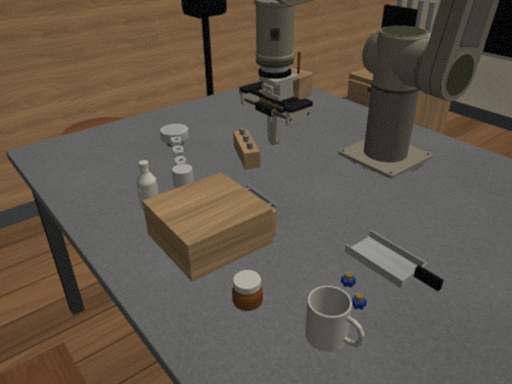

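View pics/d1.png

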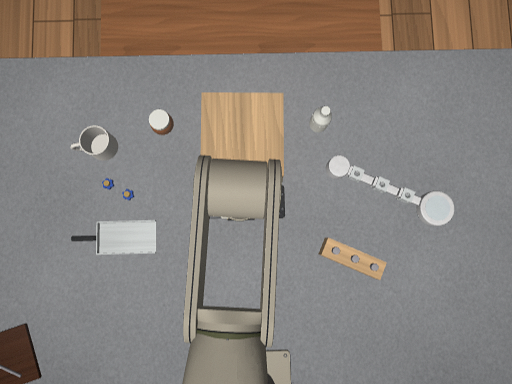

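```bash
cat > pins.py <<'E'
from h import *
YAW=np.radians(-25.6)
a,b=np.cos(YAW),np.sin(YAW)
ROT=R.from_matrix(np.array([[a,b,0],[b,-a,0],[0,0,-1.]])).as_rotvec()
E
python3 - <<'E'
from pins import *
grip(.05)
for q in ([.35,-.285,.2],[.5193,-.4505,.158]): print(ik(q,ROT))
line_to([.45,.0,.25],speed=.3)
move_pose([.35,-.285,.176],ROT)
p,d,K,T=shot("wrist","p1"); np.save("pics/p1d.npy",d); np.save("pics/p1T.npy",T)
C=cloud(K,T,d)
for v in (116,186,256): print(C[v,249])
for i,q in enumerate([[.584,-.313,.158],[.552,-.382,.158],[.5193,-.4505,.158]]):
    move_pose(q,ROT); p,d,K,T=shot("wrist",f"k{i}"); np.save(f"pics/k{i}d.npy",d); np.save(f"pics/k{i}T.npy",T)
print(read_time())
E
python3 -c "
import cv2,numpy as np
a=[cv2.imread(f'pics/{n}.png') for n in ('p1','k0','k1','k2')]
cv2.imwrite('pics/m1.png',cv2.resize(np.vstack([np.hstack(a[:2]),np.hstack(a[2:])]),(800,600)))"
```

```text
[-0.7971 -0.2745  1.9076 -0.      1.5085 -0.3503]
[-0.7891  0.3965  1.2864 -0.      1.4587 -0.3423]
[ 0.3743 -0.233   0.0764]
[ 0.3506 -0.2823  0.0775]
[ 0.3239 -0.338   0.0763]
39.5833
```

View pics/m1.png

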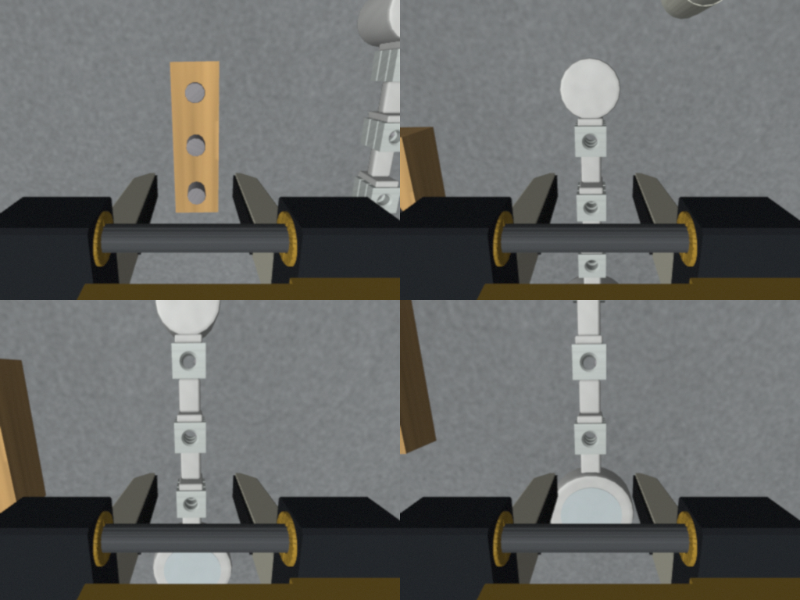

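```bash
cat >> pins.py <<'E'
K=calibration("wrist")["intrinsics"]
def pinheads(p,d,T):
    C=cloud(K,T,d); hsv=cv2.cvtColor(p,cv2.COLOR_RGB2HSV)
    m=((C[...,2]>.068)&(C[...,2]<.085)&(hsv[...,1]<60)).astype(np.uint8)
    m[270:]=0; m=cv2.morphologyEx(m,cv2.MORPH_OPEN,np.ones((5,5)))
    cn,_=cv2.findContours(m,0,2); o=[]
    for c in cn:
        if cv2.contourArea(c)<200: continue
        (u,v),r=cv2.minEnclosingCircle(c); mm=cv2.moments(c); u2,v2=mm['m10']/mm['m00'],mm['m01']/mm['m00']
        o.append((u2,v2,r,cv2.contourArea(c),onplane(K,T,u2,v2,.076)))
    return o
def bores(p,d,T,z=.058):
    C=cloud(K,T,d); g=cv2.cvtColor(p,cv2.COLOR_RGB2GRAY)
    w=((g>150)&(abs(C[...,2]-z)<.008)).astype(np.uint8); w[275:]=0
    cn,h=cv2.findContours(w,cv2.RETR_CCOMP,cv2.CHAIN_APPROX_NONE); o=[]
    for i,c in enumerate(cn):
        if h[0][i][3]>=0 and cv2.contourArea(c)>100:
            (u,v),r=cv2.minEnclosingCircle(c); mm=cv2.moments(c)
            u2,v2=mm['m10']/mm['m00'],mm['m01']/mm['m00']
            o.append((u2,v2,u,v,r,cv2.contourArea(c),onplane(K,T,u2,v2,z)))
    return o
E
python3 - <<'E'
from pins import *
L=lambda n:(cv2.cvtColor(cv2.imread(f"pics/{n}.png"),cv2.COLOR_BGR2RGB),np.load(f"pics/{n}d.npy"),np.load(f"pics/{n}T.npy"))
for x in pinheads(*L("p1")): print(*x)
for n in ("k0","k1","k2"):
    print(n)
    for x in bores(*L(n)): print(*x)
s=[cv2.resize(cv2.imread(f"pics/{n}.png")[130:240,200:300],None,fx=2.6,fy=2.6,interpolation=0) for n in ("k0","k1","k2")]
s.append(cv2.resize(cv2.imread("pics/p1.png")[70:280,200:300],(260,546)))
h=np.zeros((572,782,3),np.uint8); 
cv2.imwrite("pics/m2.png",np.hstack(s[:3])); cv2.imwrite("pics/m3.png",s[3])
E
```

```text
250.92314118629906 248.7468671679198 12.311172485351562 399.0 [ 0.3282 -0.3328  0.076 ]
250.11863088292492 187.17269544924153 12.500100135803223 428.5 [ 0.3508 -0.2839  0.076 ]
249.24150397686188 118.3054953000723 12.84754467010498 461.0 [ 0.3737 -0.2347  0.076 ]
k0
243.16348600508903 265.24109414758266 243.5 265.5 10.12432861328125 262.0 [ 0.5487 -0.3725  0.058 ]
242.07464212678934 180.34509202453987 242.38888549804688 180.61111450195312 10.92774772644043 326.0 [ 0.5807 -0.3046  0.058 ]
k1
242.80505655355952 260.6220891550233 243.0 260.5 10.111974716186523 250.5 [ 0.517  -0.4399  0.058 ]
241.44340114762647 175.47209181011996 241.60000610351562 175.60000610351562 10.720175743103027 319.5 [ 0.549  -0.3721  0.058 ]
239.91696896412734 77.45546150745666 240.0 77.5 12.659089088439941 413.5 [ 0.581  -0.3045  0.058 ]
k2
241.50599895670314 177.13719353155972 241.67677307128906 177.242431640625 10.820568084716797 319.5 [ 0.5171 -0.44    0.058 ]
240.32933173269305 78.91556622649058 240.5 78.79166412353516 12.300241470336914 416.5 [ 0.5491 -0.3724  0.058 ]
```

View pics/m2.png

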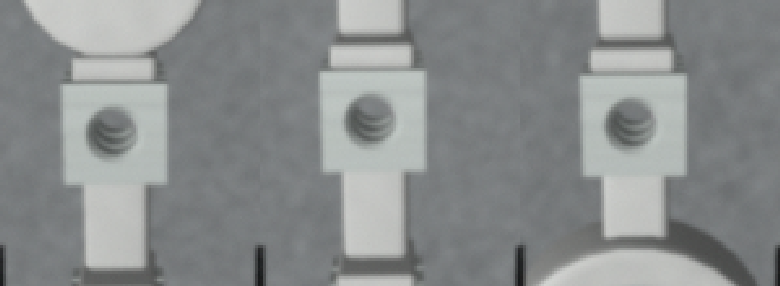

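View pics/m3.png

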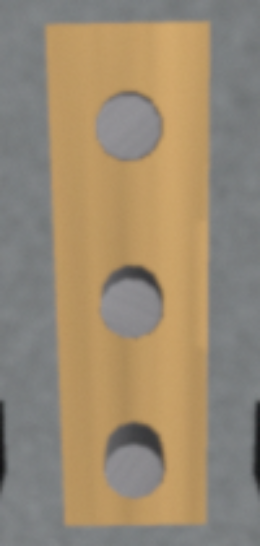

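```bash
python3 - <<'E'
from pins import *
# recheck middle pin with it at centre, then grasp
move_pose([.3508,-.2839,.176],ROT)
p,d,K_,T=shot("wrist","p2")
for x in pinheads(p,d,T): print(*x)
h=[x for x in pinheads(p,d,T) if abs(x[1]-186)<25][0][4]
line_to([h[0],h[1],.10],speed=.2); f0=read_force(); line_to([h[0],h[1],.060],speed=.06); print("down",read_force()-f0)
grip(0.0); print("w",read_grip_width(),read_force()-f0)
line_to([h[0],h[1],.14],speed=.1); print(read_force()-f0,read_grip_width(),read_ee_pos())
p,d,K_,T=shot("wrist","p3"); np.save("pics/p3d.npy",d)
C=cloud(K,T,d); print(C[230:260:3,249]); print(read_time())
cv2.imwrite("pics/p3c.png",cv2.resize(cv2.imread("pics/p3.png")[150:290,180:320],None,fx=4,fy=4,interpolation=0))
E
```

```text
249.3278825995807 249.4809224318658 12.298474311828613 397.5 [ 0.3283 -0.3332  0.076 ]
248.20842824601365 187.72399392558845 12.648458480834961 439.0 [ 0.351  -0.2838  0.076 ]
247.09473684210528 119.49368421052631 12.980854988098145 475.0 [ 0.3736 -0.2347  0.076 ]
down [-0.6063  0.2394  0.5273]
w 0.018985162015992617 [0.0619 0.7541 1.053 ]
[ 0.133   1.4034 -0.8022] 0.018770491245012778 [ 0.3506 -0.2835  0.1392]
[[ 0.354  -0.2755  0.148 ]
 [ 0.3536 -0.2762  0.1498]
 [ 0.3537 -0.276   0.1539]
 [ 0.3534 -0.2767  0.1557]
 [ 0.3528 -0.278   0.156 ]
 [ 0.352  -0.2795  0.1556]
 [ 0.3514 -0.2809  0.1557]
 [ 0.3507 -0.2824  0.1555]
 [ 0.35   -0.2838  0.1556]
 [ 0.3491 -0.2856  0.1546]]
43.5333
```

View pics/p3c.png

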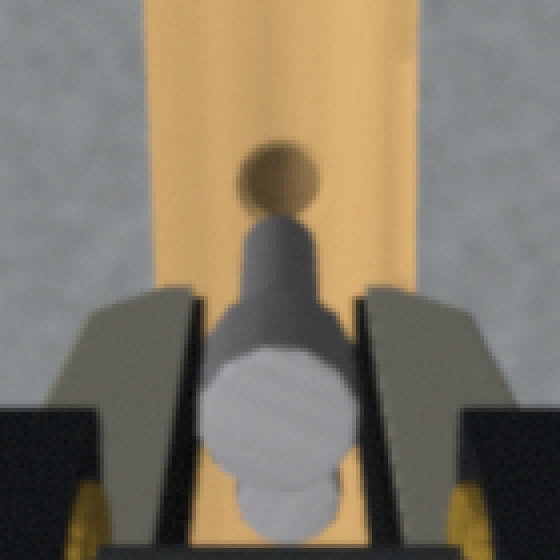

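```bash
cat >> pins.py <<'E'
def held(p,d,T,ztop):
    C=cloud(K,T,d); hsv=cv2.cvtColor(p,cv2.COLOR_RGB2HSV)
    m=((abs(C[...,2]-ztop)<.004)&(hsv[...,1]<40)).astype(np.uint8); m[282:]=0;m[:,:225]=0;m[:,275:]=0
    g=cv2.cvtColor(p,cv2.COLOR_RGB2GRAY); m&=(g>110).astype(np.uint8)
    m=cv2.morphologyEx(m,cv2.MORPH_OPEN,np.ones((3,3)))
    cn,_=cv2.findContours(m,0,2); c=max(cn,key=cv2.contourArea); (u,v),r=cv2.minEnclosingCircle(c)
    return u,v,r,onplane(K,T,u,v,ztop)
E
python3 - <<'E'
from pins import *
T=wristT(); p=cv2.cvtColor(cv2.imread("pics/p3.png"),cv2.COLOR_BGR2RGB); d=np.load("pics/p3d.npy")
e=np.array(read_ee_pos()); u,v,r,P=held(p,d,T,e[2]+.016); print(u,v,r,P,e)
Rm=R.from_rotvec(read_orientation()).as_matrix(); print("offset tool",Rm.T@(P-e))
print(onplane(K,T,249.5,254.75,e[2]+.016))
# average bore estimates (views with bore near image centre)
E
```

```text
249.0 253.5 19.780139923095703 [ 0.35   -0.2836  0.155 ] [ 0.3505 -0.2834  0.139 ]
offset tool [-0.0004  0.0004 -0.016 ]
[ 0.3499 -0.2843  0.155 ]
```

```bash
cat >> pins.py <<'E'
def insert(B0,off=(0,0),tag="i"):
    B0=np.array(B0)
    cur=np.array(read_ee_pos()); line_to([cur[0],cur[1],.165],speed=.2)
    line_to([B0[0],B0[1],.165],speed=.25)
    p,d,_,T=shot("wrist",tag)
    bs=bores(p,d,T); 
    for x in bs: print(*x)
    bs=[x for x in bs if np.linalg.norm(x[6][:2]-B0)<.008]
    B=bs[0][6][:2] if bs else B0
    print("bore",B)
    tgt=B-np.array(off)
    line_to([tgt[0],tgt[1],.120],speed=.15); wait(.2); f0=read_force(); print("f0",f0)
    z=.120
    while z>.0625:
        z=max(z-.004,.062); line_to([tgt[0],tgt[1],z],speed=.04); f=read_force()-f0
        print(round(z,3),f, round(read_ee_pos()[2],4))
        if f[2]>18 or np.hypot(f[0],f[1])>10: print("STOP"); return False,f0
    return True,f0
E
python3 - <<'E'
from pins import *
print(insert([.549,-.3722],tag="i1"),read_time(),read_grip_width())
shot("wrist","i1b")
E
```

```text
250.97667280540205 186.46899938612643 251.1923065185547 186.26922607421875 10.3383150100708 271.5 [ 0.5488 -0.3724  0.058 ]
250.57947976878611 91.86030828516377 250.770263671875 91.74324035644531 11.094764709472656 346.0 [ 0.5809 -0.3047  0.058 ]
bore [ 0.5488 -0.3724]
f0 [ 0.4991  0.2825 -0.6602]
0.116 [-0.5869 -0.488   0.4216] 0.1158
0.112 [-0.3744 -0.7446  0.0369] 0.1114
0.108 [-1.099   0.5284  0.722 ] 0.1075
0.104 [ 1.3285 -0.5724 -0.1929] 0.1037
0.1 [ 0.6425  0.0286 -1.2459] 0.0997
0.096 [ 1.1626 -1.2768 -1.3425] 0.0957
0.092 [ 2.5982 -0.7301 -2.0561] 0.0916
0.088 [ 2.9374 -1.7605 -2.6323] 0.0876
0.084 [ 3.6688 -1.427  -3.0754] 0.0837
0.08 [ 4.3689 -2.0245 -2.7689] 0.0796
0.076 [ 3.9861 -1.1227 -1.5563] 0.0757
0.072 [ 4.5625 -2.5606 -0.8119] 0.0716
0.068 [ 4.8453 -2.1851 -1.263 ] 0.0675
0.064 [ 4.8082 -1.4541 -0.7145] 0.0634
0.062 [ 3.4477 -0.2697  5.0157] 0.0622
(True, array([ 0.4991,  0.2825, -0.6602])) 49.275 0.019073006581476044
```

View pics/i1b.png

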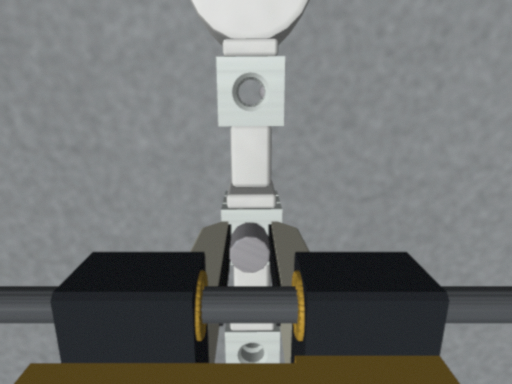

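View pics/i1.png

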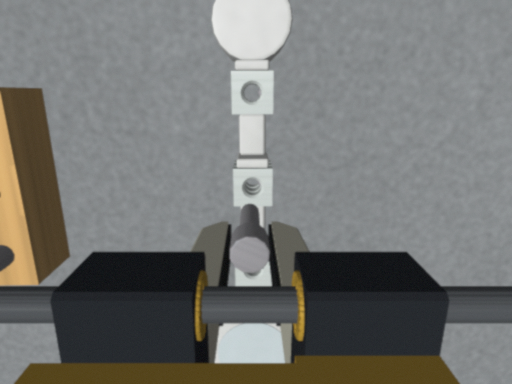

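```bash
cat >> pins.py <<'E'
def press(xy):
    grip(.045); x,y=xy
    line_to([x,y,.12],speed=.15); grip(0.0); wait(.1); f0=read_force()
    z=.086
    line_to([x,y,z],speed=.1)
    while z>.072:
        z-=.002; line_to([x,y,z],speed=.03); f=(read_force()-f0)[2]
        if f>10: break
    print("press contact",z,f,read_ee_pos()[2]); line_to([x,y,.176],speed=.2)
def pick(h0,tag):
    grip(.05); move_pose([h0[0],h0[1],.176],ROT)
    p,d,_,T=shot("wrist",tag); hs=pinheads(p,d,T)
    for x in hs: print(*x)
    h=[x[4] for x in hs if np.linalg.norm(x[4][:2]-np.array(h0))<.008][0]
    o=.0005*np.array([np.cos(YAW),np.sin(YAW)]); h=h[:2]+o
    line_to([h[0],h[1],.10],speed=.25); line_to([h[0],h[1],.060],speed=.07)
    grip(0.0); print("w",read_grip_width())
    line_to([h[0],h[1],.135],speed=.12); print("w",read_grip_width(),read_force())
OFF=-.0006*np.array([np.cos(YAW),np.sin(YAW)])
E
python3 - <<'E'
from pins import *
press([.5490,-.3725])
p,d,_,T=shot("wrist","i1c")
pick([.3737,-.2347],"p4")
shot("wrist","p4b"); print(read_time())
ok,f0=insert([.5808,-.3046],OFF,"i2"); print(ok,read_time(),read_grip_width())
E
```

```text
press contact 0.07599999999999998 13.804015140111183 0.07822587094019273
501.10475077881614 241.5 14.064554214477539 428.0 [ 0.5455 -0.37    0.076 ]
247.66156262269337 186.01609736945426 12.650705337524414 424.5 [ 0.3739 -0.2336  0.076 ]
w 0.019033781099736656
w 0.019416068219194393 [ 0.4471 -0.2778 -0.1049]
58.3833
251.07321428571427 185.98214285714286 251.31817626953125 185.77272033691406 10.391008377075195 280.0 [ 0.5808 -0.3045  0.058 ]
bore [ 0.5808 -0.3045]
f0 [-0.5139  0.3372 -0.9422]
0.116 [ 0.3125 -0.381   0.9938] 0.1159
0.112 [ 0.8611 -0.4368 -0.0265] 0.1114
0.108 [-0.2109 -0.4313 -1.06  ] 0.1075
0.104 [-0.2044  0.4666  0.4609] 0.1036
0.1 [ 0.6604 -0.124   0.115 ] 0.0996
0.096 [ 1.4427 -0.0271  1.0231] 0.0956
0.092 [ 0.9507 -0.3338 -0.4497] 0.0916
0.088 [ 2.1172 -0.6682 -1.0727] 0.0875
0.084 [ 1.3074 -1.531  -1.3711] 0.0835
0.08 [ 1.7963 -0.131  -1.7575] 0.0795
0.076 [ 1.7312 -0.7312 -1.7621] 0.0755
0.072 [ 2.4633 -0.5195 -1.3536] 0.0715
0.068 [ 3.0231 -0.2007 -2.8327] 0.0675
0.064 [ 2.3808 -0.3539 -2.8533] 0.0636
0.062 [ 0.4881 -0.2498  2.2015] 0.0622
True 64.1583 0.01919184130995308
```

View pics/i1c.png

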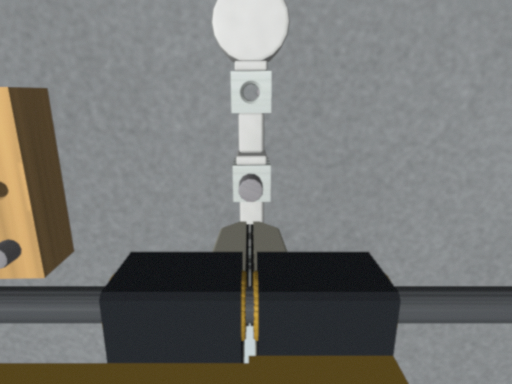

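View pics/p4b.png

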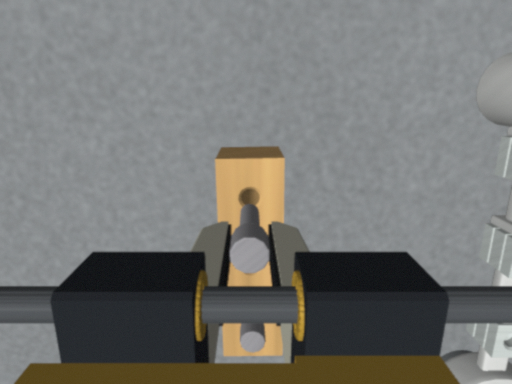

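```bash
python3 - <<'E'
from pins import *
e=read_ee_pos(); press(e[:2])
pick([.3282,-.3330],"p5"); print(read_time())
ok,f0=insert([.517,-.440],OFF,"i3"); print(ok,read_time(),read_grip_width())
if ok:
    e=read_ee_pos(); press(e[:2]); shot("wrist","i3b")
    line_to([.35,-.1,.3],speed=.3)
    for n in("top","scene"): shot(n,"f_"+n)
print(read_time())
E
```

```text
press contact 0.07599999999999998 13.05354335225625 0.07822594016247889
248.52298850574712 188.5390804597701 12.5480318069458 435.0 [ 0.3281 -0.3336  0.076 ]
w 0.019128875237466286
w 0.01901010921942669 [ 0.6691  0.3856 -0.5686]
73.225
251.17835178351783 186.68573185731856 251.5 187.0 10.30786418914795 271.0 [ 0.5169 -0.4402  0.058 ]
251.134698003538 93.15213545615364 250.65789794921875 93.10526275634766 15.337421417236328 659.5 [ 0.5489 -0.3734  0.058 ]
bore [ 0.5169 -0.4402]
f0 [-0.1933 -0.3707 -0.5994]
0.116 [ 0.4472 -0.0019 -0.2057] 0.1159
0.112 [0.3858 1.7094 0.2387] 0.1114
0.108 [ 0.9301  0.7727 -0.0367] 0.1075
0.104 [-0.2777  0.7209 -0.4793] 0.1035
0.1 [ 1.638   0.0644 -0.7727] 0.0996
0.096 [ 0.3421  0.9749 -1.2132] 0.0956
0.092 [ 0.8609 -0.1174 -0.554 ] 0.0916
0.088 [ 1.14    0.8262 -0.7772] 0.0875
0.084 [ 1.3242  1.0017 -2.2753] 0.0835
0.08 [ 2.5477  0.5044 -1.3726] 0.0795
0.076 [ 1.1408 -0.5588 -2.8262] 0.0755
0.072 [ 1.043   0.2972 -3.209 ] 0.0715
0.068 [ 1.8906  0.3509 -2.4096] 0.0675
0.064 [ 2.5661  0.612  -2.3792] 0.0635
0.062 [0.6825 1.554  1.5116] 0.0623
True 78.9917 0.019241758600436164
press contact 0.07599999999999998 11.73747473729557 0.07821010950612799
85.1417
```

View pics/f_top.png

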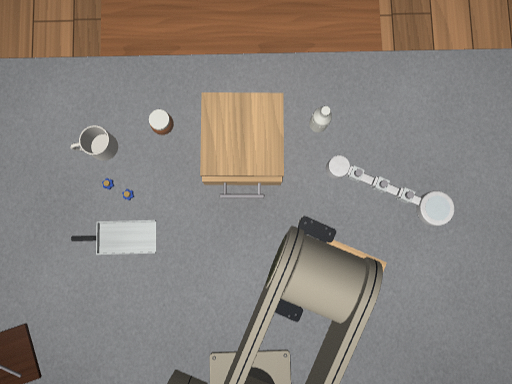

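View pics/f_scene.png

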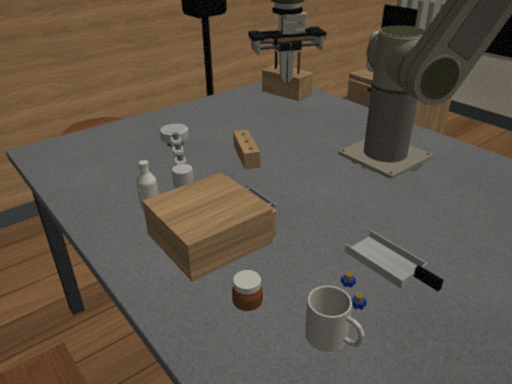

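View pics/i3b.png

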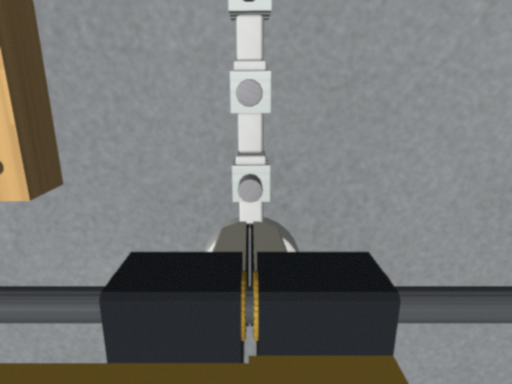

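```bash
python3 - <<'E'
from h import *
rot=R.from_matrix(np.array([[0,-1.,0],[-1,0,0],[0,0,-1]])).as_rotvec()
a,b=0,1.
# jaws along y; view from above the drawer front
line_to([.45,0,.3],speed=.3)
move_pose([.555,.01,.22],rot)
p,d,K,T=shot("wrist","g1"); C=cloud(K,T,d); c=C[:,249]
prev=None
for v in range(60,285,4): print(v,c[v], end=' | ' if v%8 else '\n')
print(read_time())
E
```

```text
60 [0.6527 0.0105 0.1002] | 64 [0.6497 0.0105 0.1008]
68 [0.6468 0.0105 0.1003] | 72 [0.6438 0.0105 0.1001]
76 [0.6407 0.0105 0.1006] | 80 [0.6376 0.0105 0.1019]
84 [0.6346 0.0105 0.1008] | 88 [0.6316 0.0105 0.1003]
92 [0.6285 0.0105 0.1004] | 96 [0.6254 0.0105 0.1014]
100 [0.6222 0.0105 0.1004] | 104 [0.6191 0.0105 0.1012]
108 [0.6159 0.0105 0.0998] | 112 [0.6127 0.0105 0.1003]
116 [0.6096 0.0105 0.1008] | 120 [0.6064 0.0105 0.1016]
124 [0.603  0.0105 0.0999] | 128 [0.5998 0.0105 0.1007]
132 [0.5967 0.0105 0.1021] | 136 [0.5933 0.0105 0.1014]
140 [0.5899 0.0105 0.1001] | 144 [0.5866 0.0105 0.1007]
148 [0.5832 0.0105 0.1002] | 152 [0.5798 0.0105 0.1005]
156 [0.5741 0.0105 0.0877] | 160 [0.5708 0.0105 0.0889]
164 [0.5672 0.0105 0.0891] | 168 [0.5637 0.0105 0.0895]
172 [0.5402 0.0107 0.0023] | 176 [0.5351 0.0107 0.0006]
180 [0.5304 0.0107 0.0008] | 184 [0.5254 0.0107 0.    ]
188 [0.5207 0.0107 0.0004] | 192 [0.5159 0.0107 0.0007]
196 [0.5308 0.0106 0.0661] | 200 [0.5272 0.0106 0.0676]
204 [0.5229 0.0106 0.067 ] | 208 [0.4962 0.0107 0.0007]
212 [0.4912 0.0107 0.0007] | 216 [0.4862 0.0107 0.0009]
220 [0.4814 0.0107 0.0017] | 224 [0.5624 0.0104 0.2206]
228 [0.5626 0.0104 0.2266] | 232 [0.5628 0.0104 0.2321]
236 [0.5627 0.0104 0.2367] | 240 [0.5613 0.0104 0.2382]
244 [0.5592 0.0104 0.238 ] | 248 [0.5572 0.0104 0.2382]
252 [0.5556 0.0104 0.239 ] | 256 [0.5542 0.0104 0.2403]
260 [0.5518 0.0104 0.2397] | 264 [0.5502 0.0104 0.2406]
268 [0.5483 0.0104 0.241 ] | 272 [0.412  0.0107 0.0009]
276 [0.4065 0.0107 0.001 ] | 280 [0.4007 0.0107 0.0006]
284 [0.396  0.0107 0.0022] | 86.8917
```

View pics/g1.png

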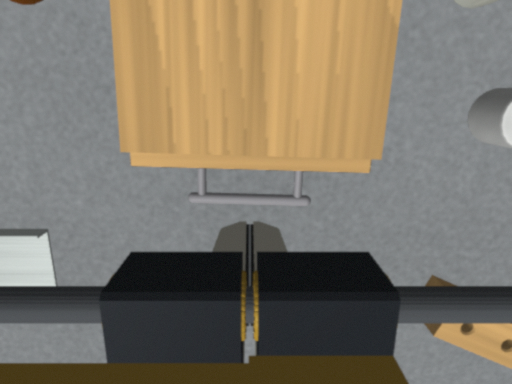

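```bash
python3 - <<'E'
from tray import *
line_to([.45,0,.35],speed=.3)
p,d,K,T=shot("top","z1"); r,o=find_tray(p,d,K,T); print(r)
C=cloud(K,T,d); m=(p.min(-1)>165)&(C[...,0]>.39)&(C[...,0]<.46)&(C[...,1]>.27)&(C[...,1]<.39); P=C[m]
A=np.c_[P[:,:2],np.ones(len(P))]; print(np.linalg.lstsq(A,P[:,2],rcond=None)[0], P[:,2].mean())
close_job(); print(read_time())
E
```

```text
((0.42548826336860657, 0.3307843804359436), (0.16127890348434448, 0.09058916568756104), 89.87972259521484)
[-0.001  -0.0035  0.0044] 0.0028288741362826465
the job is handed in; nothing more can be done
the job is handed in; nothing more can be done
```

I finished the whole job and handed it in at about 87 s of the 208 s allowed; no verdict is reported.

- **Pins:** All three pins are pushed through the three knuckles. I pressed each head with closed fingers, and each press met contact at 78.2 mm, against the expected 78 mm when flush. On the first insertion the sideways force reached about 5 N from a 0.5 mm camera offset, which I corrected for the other two.
- **Knobs:** All four knobs on the tray went into the drawer. An image taken before closing showed all four inside it and the tray empty. None strayed, and the two blue ones were left alone.
- **Drawer:** I pushed it until it hit its stop, where the force rose to 21 N. The front panel sticks out about 15–16 mm, which is its own thickness, so no gap is visible.
- **Tray:** It is flat on the desk, with a fitted slope under 0.004 rad and its floor at 3 mm. It had not moved since I set it down.
- **Bystanders:** The bottle, jar and mug look unmoved in the later images. I judged that by eye rather than measuring it.

No check failed at the end.

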